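# Clip the guide roller into the web tension stand and hold its sprung arm forward

## Robot

A 6-joint arm with a two-finger parallel gripper is mounted at the origin on a cart in front of the work surface, level with it; the furniture and walls round the work are solid. World frame = base frame: x ahead of the robot, y to its left, z up, the work surface at z = 0. Lengths are in m, angles in degrees, forces in N, time in s.
With the tool pointing down it reaches from about 0.4 to 0.825 m from the base axis. Payload 7 kg.
Tool frame: the origin (TCP) lies at the very end of the fingers, on their centre line; the grasp point (between the pads) lies 19 mm behind it; z points along the fingers, y is the direction in which the jaws open and shut (so a half turn about z gives the same grasp; the last joint's range is limited). The gripper opens to 88 mm and grips with 3 to 60 N. Pads are 19 mm wide; open, the fingers measure 130 mm over their backs; the gripper's body (78 mm by 193 mm) begins 47 mm behind the grasp point.
Start: joints at [85.033, 20.546, 0.682, 0, -70.136, -16.507], TCP at [0.247, 0.628, 0.19] pointing down, gripper open.
Joint ranges: [-176.03, 176.03], [-82.01, 121.73], [-58.28, 71.71], [-173.87, 95.51], [-174.79, -0.11], [-173.66, 173.66]. Speed limits (degrees/s): [136.94, 136.94, 172.46, 180, 180, 180].

## Interface

Orientations are given as [roll, pitch, yaw] about the fixed x, y, z axes, in that order (R = Rz(yaw) Ry(pitch) Rx(roll)).
In Python, from plant import telemetry, optics, ctrl gives the robot as it stands.
- The arm moves only by the tool servo_tool, never from a script. Its argument "rows" is a list of rows, each a list of 3 entries, a list of its own where there are three numbers: the shift along the tool's x, y, z in m, then the turn, a rotation vector about the tool's x, y, z in units of 6 degrees (1.0 is 6 degrees), then the closure, from 0 (fully open) to 1 (shut). A call has 1 to 20 rows; each row shifts and turns the commanded pose from where the row before left it, along the tool's axes as they then stand; what a row does not reach is not made up. A row lasts 1/12 s, in which the tool goes at most 41.7 mm and 7.16 degrees, less where a joint would pass 70% of its speed; a pose out of reach is approached as far as the arm can. A call is refused whole if a number of a shift passes 0.0417 or a number of a turn 1, either way. A call with a gripper value outside its range is refused whole. The fingers move at their own pace and stop on an object; the grip force is fixed at half the most. Time passes only in rows, so rows that do not move let the fingers close. It gives the time, the measured TCP pose, the force and the opening at its end, in the units of the state.
- telemetry.get_obs(): the state, without advancing time (a new reading comes with each control period).
- optics.snapshot(name): name is "scene" or "side" or "wrist"; returns the picture (384x512x3 uint8, red, green, blue); there is no depth.
- optics.camera_info(name): a dict with "mtx" (3x3 intrinsics, pixels), "rvec" (rotation vector, rad) and "tvec" (3), from world to camera coordinates, as OpenCV has them. Camera axes: x right, y down, z forward; pixel columns grow to the right and rows downward; lengths in m; the calibration is good to about 2 mm. The wrist camera is an equidistant fisheye: a pixel r from the principal point sees the ray r / f radians off the axis. A picture is of the moment at which its call begins: read the wrist's pose just before it. camera_info takes no time and is no camera call; for the wrist camera it gives the pose at the moment of the call.
- ctrl.close_job(): hands the job in, once; it reports no verdict.
The state is a dict: "clock": time; "joint_pos": joint angles; "qvel": joint speeds; "tau": joint torques, N m; "tool_pos": TCP position; "orientation": TCP orientation; "force": force on the tool from outside, world axes, zero at the start; "moment": the same for the moment, N m; "opening": finger opening in m.
Only numpy, scipy, OpenCV 4.12 (cv2) and the standard library are available. Lean on these libraries where they do the work, as an engineer would, in place of code of your own. Each camera call takes 0.05 s, during which the arm holds its last target.

## Task

Make the label-web tension stand ready for threading. Take the blue guide roller off its wooden rest and press it down level into the two fork clips of the stand until it sits at the bottom and both orange sprung jaws have snapped shut over its shaft, then let go of it. Then take the blue spring-loaded arm, which has a black crossbar at its top, swing it forward over the clips all the way to its stop, and finish while still holding it there; leave the label roll and the bottles and cap around undisturbed.

Things in the scene. Friction and masses are not known exactly. Their poses are not given: they have to be found in the camera images.
- tension_stand: fixed bench stand: grey base plate 190 (x) x 160 (y) mm, top 16 mm above the table, with two aluminium fork clips near its -x edge and a blue sprung arm behind them. Origin: centre of its underside on the table; x points from the clips back toward the arm, y along the shafts, z up. Its place varies by some 10 cm, its yaw by 0.35 rad.
- clip_seat (a point): point midway between the two fork clips on the axis of the seated shaft, (-55, 0, 75) mm in the stand's frame, same axes. Forks: 8 mm plates at y = +-42 mm, 76 mm free between, open at the top; slot 10 mm wide in x, floor 4 mm below this point. The front prong flares toward -x up to 23 mm above it, the jaws slope back: a shaft lowered within 5 mm of it in x is guided in.
- jaw_left (a joint): hinge (rad) of the orange sprung jaw outside the stand's +y fork, at y = +50 mm, 6 mm thick: 0 = shut, grows to 0.5 as its top is pushed back (+x). Shut, its nose covers the slot, underside 5.5 mm above the seat axis, ramp up to 27 mm above it; a shaft just laid on the ramps stays about 12 mm high. Both jaws take 5 to 8 N downward to pass, push the shaft to -x meanwhile with up to 10 N, and then spring shut.
- jaw_right (a joint): the same jaw at the stand's -y side (y = -50 mm).
- guide_roller: loose guide roller, 90 g: blue barrel 24 mm in diameter and 60 mm long, with an 8 mm steel shaft sticking out at both ends, 122 mm long over all. Origin at its centre on the axis, its y axis along the shaft; both ends alike. It starts level, lying on the wooden rest with its axis 52 mm above the table.
- roller_rest: fixed wooden rest: base 70 x 124 x 10 mm and two notched uprights 10 mm thick at y = +-47 mm (84 mm free between them), which carry the roller's shaft ends in open notches 10 mm wide and 9 mm deep. Origin at the centre of its underside; y along the roller.
- tension_angle (a joint): hinge of the blue sprung arm (rad): 0 = at rest, leaning 40 degrees (0.70 rad) back from vertical, away from the clips; grows as the arm swings forward over the top toward the clips (stand's -x), to the stop at 1.13 (leaning 0.43 rad forward). A spring pushes it back always: about 2.5 N at the crossbar at rest, 6.5 N at the stop.
- tension_pivot (a point): point on the hinge axis of the arm (axis along the stand's y), at (45, 0, 60) mm in the stand's frame.
- tension_arm: the blue sprung arm with its crossbar. Origin on its hinge axis, at the same point as tension_pivot; y along the hinge axis.
- crossbar (a point): bar at the top of the arm, along the stand's y: black rubber sleeve 14 mm thick, y = -30 to +30 mm. Origin: middle of the sleeve, 110 mm from the hinge axis. The blue arm, 14 mm wide, runs from it down to the hinge at y = -54 mm; 20 mm end knob at y = +37 mm. Height 144 mm at rest, 170 mm upright, 160 mm at the stop. Held from above it may turn in the grip as the arm swings.
- label_roll: bystander: white label roll lying flat, 88 mm across, 51 mm high; origin under its centre.
- tall_bottle: bystander: black bottle, 50 mm across, 177 mm high; origin under its centre.
- black_cap: bystander: black cup-shaped cap, 36 mm; origin under its centre.
- dropper_bottle: bystander: amber dropper bottle, 30 mm across, 102 mm high; origin under its centre.
Not all that is in view belongs to the job. What is shaped like the guide_roller but red is not meant.

How it is judged (in metres and radians):
On the way, in this order (a step that is already met when the one before it is completed fails the run):
1. the roller is pressed into the clips by the fingers, not dropped (z of guide_roller in the frame of clip_seat between -0.0025 and 0.006 m and x of guide_roller in the frame of clip_seat between -0.004 and 0.004 m and contact force between the fingers and guide_roller above 1 N), for 0.05 s.
2. the roller sits level at the bottom of both clips, jaws shut over its shaft, let go (z of guide_roller in the frame of clip_seat between -0.0025 and 0.0025 m and x of guide_roller in the frame of clip_seat between -0.003 and 0.003 m and angle between the y axis of guide_roller and the y axis of clip_seat, either way round below 0.06 rad and value of joint each of jaw_left, jaw_right below 0.05 rad and contact force between the fingers and guide_roller below 0.1 N), for 0.2 s.
3. the arm is swung forward to its stop (value of joint tension_angle above 1.08 rad), for 0.2 s.
At the end, for the whole second after the job is handed in: Arm at its forward stop (joint above 1.08 of 1.13 rad), held by the fingers with over 2 N; the roller, let go, sits in the clips within 2.5 mm in height, 3 mm fore and aft and 0.06 rad of level and square, both jaws shut (below 0.05 rad) (all of step 2 and value of joint tension_angle above 1.08 rad and contact force between the fingers and tension_arm above 2 N); the arm keeps its last pose, push and grip.
It fails at once if a bystander is shifted by more than 20 mm (distance of any of label_roll, tall_bottle, black_cap, dropper_bottle from where it was at the start of the episode above 0.02 m).
It also fails if it takes over 50 s, if anything falls off the work surface, if the arm or the gripper's body presses on something with over 40 N, if the wrist force passes 120 N, or if a joint passes its speed limit or range.

## Working session

There is one attempt and no reset: what is moved stays moved. The work goes in short steps, Python scripts to look and compute and a tool call to move; the robot and the scene stay as the last step left them, time stands still between calls to the robot, and variables do not carry over. Pictures are saved under pics/ and viewed, and the job is handed in when it is done.

Besides the shell and the picture viewer there is one more tool, called by a JSON object that holds its "fn" and its "kwargs". servo_tool: Moves the arm, as the interface text tells. Its arguments: {"type":"object","properties":{"rows":{"type":"array"}},"required":["rows"]}

```bash
ls; mkdir -p pics; python3 - <<'E'
from plant import telemetry, optics, ctrl
import cv2, numpy as np
print(telemetry.get_obs())
for n in ["scene","side","wrist"]:
    i=optics.camera_info(n); print(n,i)
    im=optics.snapshot(n); cv2.imwrite(f"pics/{n}0.png",im[:,:,::-1])
E
```

```text
pics
{'clock': 0.0, 'joint_pos': array([ 8.50298193e+01,  2.05881919e+01,  6.34315089e-01, -1.98436989e-02,
       -7.01332216e+01, -1.65044487e+01]), 'qvel': array([ 0.06644353, -0.00799326, -0.02190124, -0.0771194 ,  0.09071572,
       -0.02826542]), 'tau': array([-2.19939524e-03, -5.82714057e+01,  2.93045068e+01,  6.99713588e+00,
        6.66299660e-03, -1.72754790e-04]), 'tool_pos': array([0.24696975, 0.6276309 , 0.18896429]), 'orientation': array([ 1.79911190e+02, -6.86017005e-03, -2.14813818e+01]), 'force': array([-0.53256564,  0.40932568,  0.42883766]), 'moment': array([-0.02990839, -0.01869688,  0.02094412]), 'opening': 0.08772680150072397}
scene {'mtx': array([[471.06577651,   0.        , 258.77724244],
       [  0.        , 471.06577651, 194.74152162],
       [  0.        ,   0.        ,   1.        ]]), 'rvec': array([ 1.03843183, -2.0517402 ,  1.34954079]), 'tvec': array([0.36913469, 0.29494502, 1.0160767 ])}
side {'mtx': array([[433.63746244,   0.        , 257.48712403],
       [  0.        , 433.63746244, 184.32426188],
       [  0.        ,   0.        ,   1.        ]]), 'rvec': array([ 2.06715256, -0.2351637 ,  0.10977344]), 'tvec': array([-0.57044393,  0.17463163,  1.18369182])}
wrist {'mtx': array([[297.31863964,   0.        , 253.69871383],
       [  0.        , 297.31863964, 190.08263589],
       [  0.        ,   0.        ,   1.        ]]), 'rvec': array([-1.66694198,  2.45010673,  0.34537647]), 'tvec': array([ 0.67400785, -0.03460009,  0.38948575])}
```

View pics/scene0.png

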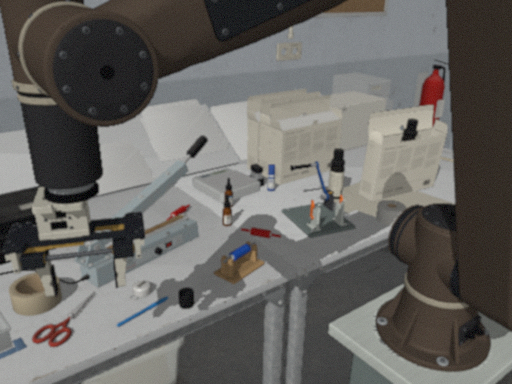

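View pics/side0.png

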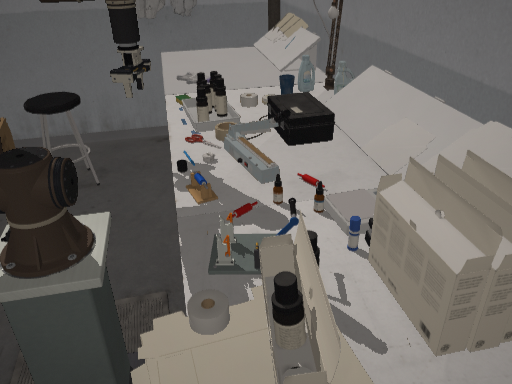

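View pics/wrist0.png

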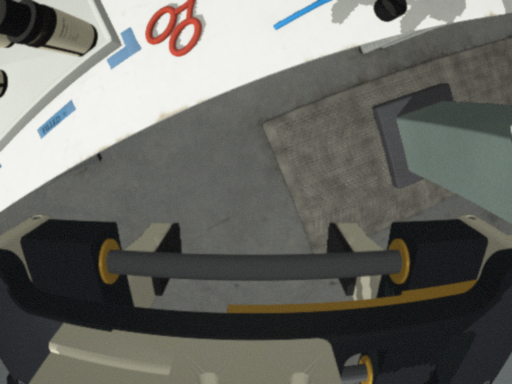

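The scene view shows the blue roller on its wooden rest at (240,251). The tension stand is at (320,210), with orange jaws and a blue arm. In the side view the roller is at (200,178) and the stand at (245,248).

Things that could be mistaken for the roller (scene pixels):
- red roller at (260,232)
- second red roller at (180,212)
- blue pen at (143,311)
- blue-topped bottle at (271,178)

I choose the blue roller at (240,251) and will check it in close crops.

```bash
python3 - <<'E'
import cv2, numpy as np
a=cv2.imread("pics/scene0.png"); b=cv2.imread("pics/side0.png")
c1=cv2.resize(a[140:290,200:360],None,fx=5,fy=4*1.25,interpolation=cv2.INTER_CUBIC)[:600] if 0 else cv2.resize(a[150:270,205:365],None,fx=5,fy=5,interpolation=cv2.INTER_CUBIC)
c2=cv2.resize(b[155:275,170:330],None,fx=5,fy=5,interpolation=cv2.INTER_CUBIC)
cv2.imwrite("pics/c1.png",c1);cv2.imwrite("pics/c2.png",c2)
E
```

```text
(no output)
```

View pics/c1.png

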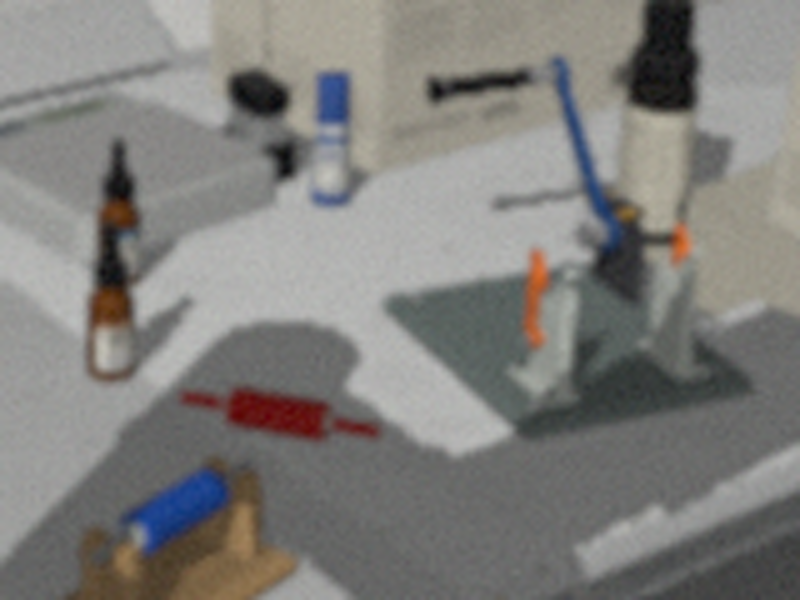

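View pics/c2.png

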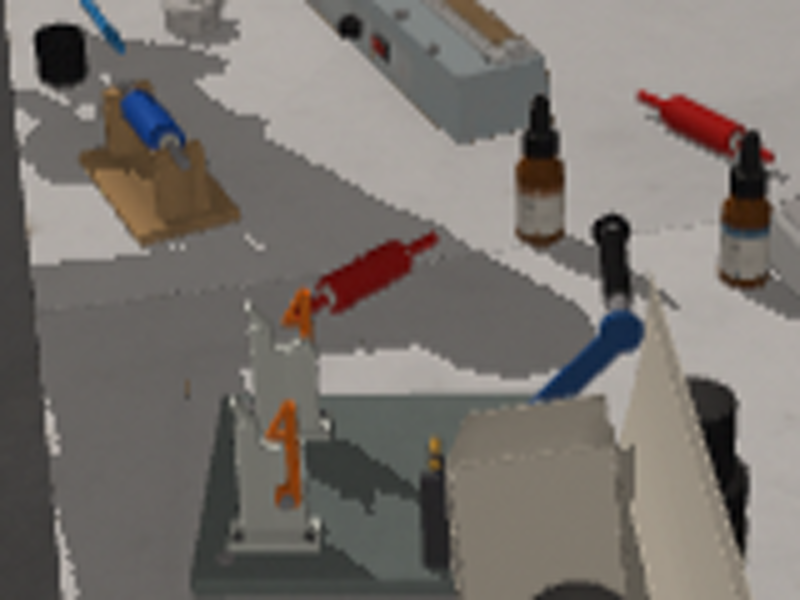

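The crops confirm the choice: a blue barrel with a steel shaft in the rest's notches. The stand's forks, orange jaws, and the sprung arm with its black sleeve are clear in both views.

```bash
cat > h.py <<'E'
import cv2, numpy as np
from scipy.spatial.transform import Rotation as Rn
def cam(i): 
    R,_=cv2.Rodrigues(np.array(i["rvec"],float)); t=np.array(i["tvec"],float); return R,t,-R.T@t
def ray(i,uv,fish=False):
    R,t,c=cam(i); K=np.array(i["mtx"])
    x=(uv[0]-K[0,2])/K[0,0]; y=(uv[1]-K[1,2])/K[1,1]
    if fish:
        r=np.hypot(x,y); d=np.array([np.sin(r)*x/max(r,1e-9),np.sin(r)*y/max(r,1e-9),np.cos(r)])
    else: d=np.array([x,y,1.])
    d=R.T@d; return c,d/np.linalg.norm(d)
def onz(i,uv,z,fish=False):
    c,d=ray(i,uv,fish); return c+d*(z-c[2])/d[2]
def tri(rays):
    A=np.zeros((3,3));b=np.zeros(3)
    for c,d in rays:
        P=np.eye(3)-np.outer(d,d);A+=P;b+=P@c
    p=np.linalg.solve(A,b); return p,[np.linalg.norm((np.eye(3)-np.outer(d,d))@(p-c)) for c,d in rays]
def proj(i,p,fish=False):
    R,t,c=cam(i);K=np.array(i["mtx"]);q=R@np.asarray(p)+t
    if fish:
        r=np.hypot(q[0],q[1]);th=np.arctan2(r,q[2]);x,y=q[0]/r*th,q[1]/r*th
    else: x,y=q[0]/q[2],q[1]/q[2]
    return np.array([K[0,0]*x+K[0,2],K[1,1]*y+K[1,2]])
E
python3 - <<'E'
from h import *
from plant import optics
I={n:optics.camera_info(n) for n in("scene","side")}
cs={}
for n,w in (("scene",(215,230,260,270)),("side",(185,165,215,195))):
    im=cv2.imread(f"pics/{n}0.png"); hsv=cv2.cvtColor(im,cv2.COLOR_BGR2HSV)
    m=cv2.inRange(hsv,(105,120,40),(130,255,255)); mm=np.zeros_like(m); mm[w[1]:w[3],w[0]:w[2]]=m[w[1]:w[3],w[0]:w[2]]
    pts=cv2.findNonZero(mm)[:,0]; r=cv2.minAreaRect(pts); cs[n]=np.array(r[0]); 
    mu=pts.mean(0); u,s,v=np.linalg.svd(pts-mu,full_matrices=False); t=(pts-mu)@v[0]
    print(n,len(pts),r,mu,v[0],t.min(),t.max())
    e=[onz(I[n],mu+v[0]*k,0.052)[:2] for k in (t.min(),t.max())]; print(e,np.linalg.norm(e[1]-e[0]),np.degrees(np.arctan2(*(e[1]-e[0])[::-1])))
    cs[n]=mu
print("roller",tri([ray(I[n],cs[n]) for n in cs]))
S=lambda x,y:(205+x/5,150+y/5); D=lambda x,y:(170+x/5,155+y/5)
print("plate scene",[onz(I["scene"],S(*p),.016).round(3) for p in((388,300),(520,437),(752,385))])
print("plate side",[onz(I["side"],D(*p),.016).round(3) for p in((225,395),(190,590))])
print("bar end knob",tri([ray(I["scene"],S(435,90)),ray(I["side"],D(610,230))]))
print("arm top",tri([ray(I["scene"],S(560,65)),ray(I["side"],D(620,330))]))
print("jawL top",tri([ray(I["scene"],S(538,252)),ray(I["side"],D(303,292))]))
print("jawR top",tri([ray(I["scene"],S(682,228)),ray(I["side"],D(290,402))]))
for n,f in (("dropper",(99,375)),("dropper2",(115,270))): print(n,onz(I["scene"],S(*f),0).round(3))
print("tall",onz(I["side"],(289,345),0).round(3),onz(I["scene"],S(655,210),0.05))
print("drop side",onz(I["side"],D(540,240),0),onz(I["side"],D(745,280),0))
print("cap",onz(I["side"],D(62,80),0),onz(I["scene"],(186,303),0))
print("label",onz(I["side"],(209,300),.051),"red",onz(I["scene"],(260,232),.012), "blackbottle?",onz(I["side"],D(715,390),.1))
E
```

```text
scene 149 ((240.49996948242188, 250.99998474121094), (8.320503234863281, 19.691856384277344), 56.3099365234375) [240.66442953 251.03355705] [-0.8416655   0.53999924] -9.733879100619227 9.91109358854952
[array([0.44864896, 0.15765755]), array([0.42977802, 0.22261189])] 0.06764006070979671 106.19996439030486
side 77 ((197.5505828857422, 175.79623413085938), (21.61165428161621, 7.042603492736816), 53.746158599853516) [199.16883117 178.01298701] [0.67184516 0.74069162] -13.111264678397438 8.28332646210056
[array([0.41324975, 0.28351605]), array([0.44874297, 0.16007091])] 0.1284463754309695 -73.958877957352
roller (array([0.4342359, 0.19486  , 0.0568662]), [np.float64(0.0011437246718158435), np.float64(0.0011437246718159556)])
plate scene [array([ 0.621, -0.102,  0.016]), array([ 0.438, -0.049,  0.016]), array([ 0.405, -0.208,  0.016])]
plate side [array([ 0.45 , -0.066,  0.016]), array([ 0.412, -0.224,  0.016])]
bar end knob (array([ 0.6427846 , -0.15189121,  0.1437127 ]), [np.float64(0.0008578487235828429), np.float64(0.000857848723582796)])
arm top (array([ 0.62190436, -0.24277603,  0.14723734]), [np.float64(0.0006543863001059938), np.float64(0.0006543863001060305)])
jawL top (array([ 0.49083452, -0.10346539,  0.09973349]), [np.float64(0.001156742186951636), np.float64(0.0011567421869514993)])
jawR top (array([ 0.46815496, -0.19996964,  0.09996233]), [np.float64(0.0021891445465857195), np.float64(0.0021891445465858205)])
dropper [0.666 0.091 0.   ]
dropper2 [ 0.787 -0.002 -0.   ]
tall [ 0.548 -0.464  0.   ] [ 0.57233826 -0.29159477  0.05      ]
drop side [0.66632552 0.07469031 0.        ] [ 0.77540913 -0.00080546  0.        ]
cap [0.38677046 0.37357892 0.        ] [0.39207228 0.3775589  0.        ]
label [ 0.40199237 -0.35243019  0.051     ] red [0.55040696 0.04274008 0.012     ] blackbottle? [ 0.67195421 -0.23742673  0.1       ]
```

{"fn": "servo_tool", "kwargs": {"rows": [[[0, 0, 0], [0, 0, 0.97], 0], [[0, 0, 0], [0, 0, 0.97], 0], [[0, 0, 0], [0, 0, 0.97], 0], [[0, 0, 0], [0, 0, 0.97], 0], [[0, 0, 0], [0, 0, 0.97], 0], [[0, 0, 0], [0, 0, 0.97], 0], [[0, 0, 0], [0, 0, 0.97], 0], [[0, 0, 0], [0, 0, 0.97], 0], [[0, 0, 0], [0, 0, 1], 0], [[0, 0, 0], [0, 0, 0], 0]]}}

```text
clock: 0.98
tool_pos: [0.247, 0.6279, 0.1895]
orientation: [180.0, -0.0, -74.3]
force: [-0.2, 0.3, 0.3]
opening: 0.0878
```

{"fn": "servo_tool", "kwargs": {"rows": [[[0.03, -0.0046, -0.003], [0, 0, 0], 0], [[0.035, -0.0046, -0.003], [0, 0, 0], 0], [[0.035, -0.0046, -0.003], [0, 0, 0], 0], [[0.035, -0.0046, -0.003], [0, 0, 0], 0], [[0.035, -0.0046, -0.003], [0, 0, 0], 0], [[0.035, -0.0046, -0.003], [0, 0, 0], 0], [[0.035, -0.0046, -0.003], [0, 0, 0], 0], [[0.035, -0.0046, -0.003], [0, 0, 0], 0], [[0.035, -0.0046, -0.003], [0, 0, 0], 0], [[0.035, -0.0046, -0.003], [0, 0, 0], 0], [[0.035, -0.0046, -0.003], [0, 0, 0], 0], [[0.035, -0.0046, -0.003], [0, 0, 0], 0], [[0.035, -0.0046, -0.003], [0, 0, 0], 0], [[0.024, -0.0046, -0.003], [0, 0, 0], 0], [[0, 0, 0], [0, 0, 0], 0], [[0, 0, 0], [0, 0, 0], 0]]}}

```text
clock: 2.32
tool_pos: [0.4398, 0.189, 0.232]
orientation: [-180.0, 0.0, -74.0]
force: [1.2, 0.8, 0.8]
opening: 0.0877
```

```bash
python3 - <<'E'
from h import *
from plant import telemetry, optics
o=telemetry.get_obs(); print(o["tool_pos"],o["orientation"],o["joint_pos"],o["force"])
i=optics.camera_info("wrist"); im=optics.snapshot("wrist"); cv2.imwrite("pics/w1.png",im[:,:,::-1])
np.save("w1.npy",i,allow_pickle=True)
R,t,c=cam(i); Rt=Rn.from_euler("xyz",o["orientation"],degrees=True).as_matrix(); print(Rt.T@(c-o["tool_pos"]),Rt.T@R.T)
E
```

```text
[0.4397954  0.18902418 0.23204051] [-1.79977113e+02  1.92634957e-02 -7.40149359e+01] [ 4.68736938e+01  9.37539366e-02 -1.92553923e+01 -5.06867627e-03
 -7.06213232e+01 -3.08869529e+01] [1.22860678 0.84978515 0.76493169]
[ 7.56782114e-02  1.46725585e-04 -1.94293021e-01] [[-9.60737214e-04 -9.60579757e-01 -2.78002890e-01]
 [ 9.99998766e-01 -5.77404406e-04 -1.46075116e-03]
 [ 1.24264791e-03 -2.78003950e-01  9.60579127e-01]]
```

View pics/w1.png

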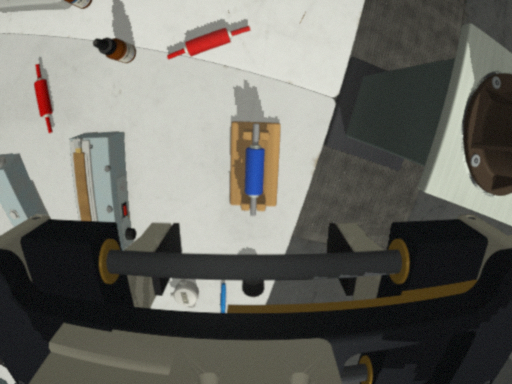

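The wrist view shows the roller on its rest: blue barrel at about (255,172), shaft ends near (256,125) and (253,213).

```bash
cat > meas.py <<'E'
from h import *
def roller(png,inf,win,z):
    i=np.load(inf,allow_pickle=True).item(); im=cv2.imread(png); hsv=cv2.cvtColor(im,cv2.COLOR_BGR2HSV)
    m=cv2.inRange(hsv,(105,120,40),(130,255,255)); x0,y0,x1,y1=win; mm=np.zeros_like(m); mm[y0:y1,x0:x1]=m[y0:y1,x0:x1]
    pts=cv2.findNonZero(mm)[:,0].astype(float); r=cv2.minAreaRect(pts.astype(np.float32)); print(r)
    P=np.array([onz(i,p,z,True) for p in pts])[:,:2]; mu=P.mean(0); rr=cv2.minAreaRect((P*1000).astype(np.float32)); print("world rect mm",rr)
    u,s,v=np.linalg.svd(P-mu,full_matrices=False); print("mean",mu,"axis deg",np.degrees(np.arctan2(v[0][1],v[0][0])))
E
python3 - <<'E'
from meas import *
roller("pics/w1.png","w1.npy",(235,130,275,205),0.058)
i=np.load("w1.npy",allow_pickle=True).item()
for p in ((256,125),(253,213)): print(onz(i,p,.052,True))
E
```

```text
((254.1270751953125, 171.18756103515625), (17.057193756103516, 46.00778579711914), 1.9091525077819824)
world rect mm ((437.9553527832031, 195.34912109375), (21.579620361328125, 59.93418884277344), 13.685469627380371)
mean [0.43805518 0.19500144] axis deg 103.69504567952916
[0.45176402 0.13828546 0.052     ]
[0.42336435 0.25169841 0.052     ]
```

{"fn": "servo_tool", "kwargs": {"rows": [[[-0.0062, 0.0003, 0], [0, 0, 0.33], 0], [[0, 0, 0.024], [0, 0, 0], 0], [[0, 0, 0.024], [0, 0, 0], 0], [[0, 0, 0.024], [0, 0, 0], 0], [[0, 0, 0.024], [0, 0, 0], 0], [[0, 0, 0.024], [0, 0, 0], 0], [[0, 0, 0], [0, 0, 0], 0], [[0, 0, 0], [0, 0, 0], 0]]}}

```text
clock: 3.03
tool_pos: [0.4366, 0.1961, 0.1113]
orientation: [179.9, -0.1, -75.9]
force: [0.8, 0.0, -0.2]
opening: 0.0877
```

```bash
python3 - <<'E'
from h import *
from plant import telemetry, optics
o=telemetry.get_obs(); print(o["tool_pos"],o["orientation"])
i=optics.camera_info("wrist"); im=optics.snapshot("wrist"); cv2.imwrite("pics/w2.png",im[:,:,::-1])
np.save("w2.npy",i,allow_pickle=True)
E
```

```text
[0.43660711 0.19614865 0.11129035] [ 1.79863258e+02 -1.03547773e-01 -7.58674913e+01]
```

View pics/w2.png

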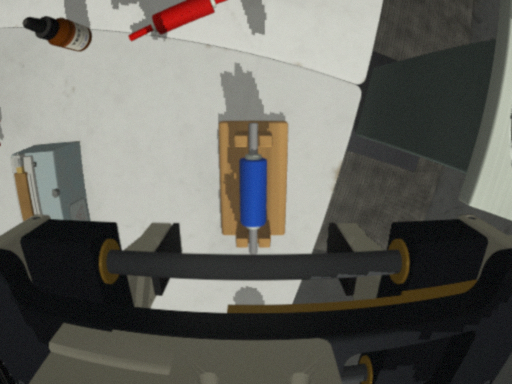

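Closer view: the barrel is centred in the jaw direction (column 253), and the shaft is vertical in the image.

```bash
python3 - <<'E'
from meas import *
roller("pics/w2.png","w2.npy",(235,140,275,235),0.058)
i=np.load("w2.npy",allow_pickle=True).item()
for p in ((254,124),(253,254)): print(onz(i,p,.052,True))
E
```

```text
((252.49996948242188, 192.49996948242188), (66.99998474121094, 24.999996185302734), 90.0)
world rect mm ((437.9239196777344, 195.51393127441406), (21.735227584838867, 61.226802825927734), 14.682385444641113)
mean [0.43795076 0.19447973] axis deg 104.55535210414313
[0.45122957 0.1372619  0.052     ]
[0.42239192 0.256085   0.052     ]
```

{"fn": "servo_tool", "kwargs": {"rows": [[[0.0006, 0, 0.02], [0, 0, 0], 0], [[0, 0, 0.02], [0, 0, 0], 0], [[0, 0, 0.02], [0, 0, 0], 0], [[0, 0, 0.017], [0, 0, 0], 0], [[0, 0, 0], [0, 0, 0], 0], [[0, 0, 0], [0, 0, 0], 0.6], [[0, 0, 0], [0, 0, 0], 1], [[0, 0, 0], [0, 0, 0], 1], [[0, 0, 0], [0, 0, 0], 1], [[0, 0, 0], [0, 0, 0], 1], [[0, 0, 0], [0, 0, 0], 1], [[0, 0, 0], [0, 0, 0], 1], [[0, 0, 0], [0, 0, 0], 1], [[0, 0, 0], [0, 0, 0], 1]]}}

```text
clock: 4.25
tool_pos: [0.4376, 0.1954, 0.0349]
orientation: [180.0, -0.0, -76.0]
force: [0.3, -0.6, 0.2]
opening: 0.033
```

{"fn": "servo_tool", "kwargs": {"rows": [[[0, 0, 0], [0, 0, 0], 1], [[0, 0, 0], [0, 0, 0], 1], [[0, 0, 0], [0, 0, 0], 1], [[0, 0, 0], [0, 0, 0], 1], [[0, 0, 0], [0, 0, 0], 1]]}}

```text
clock: 4.67
tool_pos: [0.4376, 0.1954, 0.0348]
orientation: [180.0, -0.0, -76.0]
force: [0.5, 0.1, -0.1]
opening: 0.002
```

The fingers closed to 2 mm, so the barrel is not between the pads. I'll look before going on.

```bash
python3 - <<'E'
from h import *
from plant import telemetry, optics
o=telemetry.get_obs(); print(o["tool_pos"],o["opening"])
for n in ("wrist","side","scene"):
    im=optics.snapshot(n); cv2.imwrite(f"pics/{n}3.png",im[:,:,::-1])
a=cv2.imread("pics/side3.png"); b=cv2.imread("pics/scene3.png")
cv2.imwrite("pics/c3.png",np.hstack([cv2.resize(a[120:220,150:250],(400,400),interpolation=2),cv2.resize(b[190:290,190:290],(400,400),interpolation=2)]))
E
```

```text
[0.43755155 0.19539131 0.03482177] 0.0020398213874297873
```

View pics/wrist3.png

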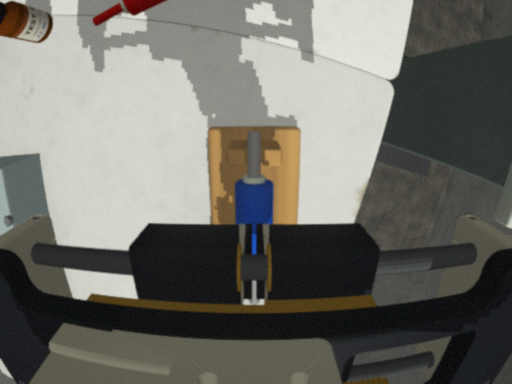

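View pics/c3.png

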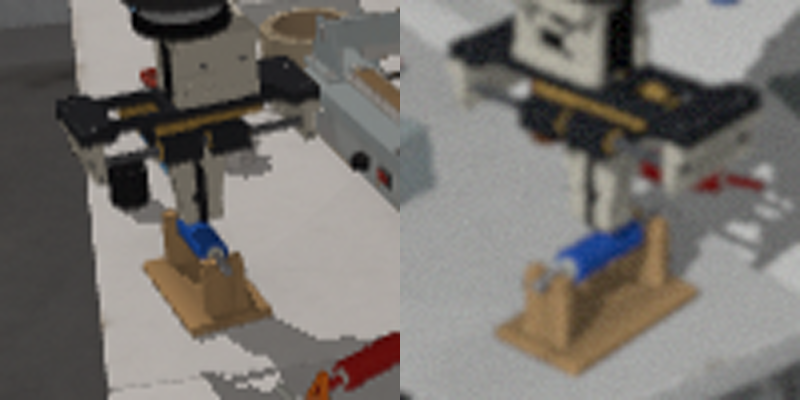

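```bash
python3 - <<'E'
from h import *
from plant import optics
I={n:optics.camera_info(n) for n in("scene","side")}
print(tri([ray(I["scene"],(190+205/4,190+226/4)),ray(I["side"],(150+205/4,120+222/4))]))
for n in I:
    for z in (.035,.055,.07,.09): print(n,z,proj(I[n],(.4376,.1954,z)))
a=cv2.imread("pics/side3.png"); b=cv2.imread("pics/scene3.png"); w=cv2.imread("pics/wrist3.png")
cv2.imwrite("pics/c4.png",np.hstack([cv2.resize(a[150:200,175:225],(400,400),interpolation=2),cv2.resize(b[220:270,215:265],(400,400),interpolation=2)]))
cv2.imwrite("pics/c5.png",cv2.resize(w[170:320,180:330],(600,600),interpolation=2))
E
```

```text
(array([0.4404633 , 0.18974769, 0.06663897]), [np.float64(0.002465750410160058), np.float64(0.0024657504101599295)])
scene 0.035 [239.41107507 257.57218738]
scene 0.055 [239.43952758 250.83115963]
scene 0.07 [239.46112005 245.71542933]
scene 0.09 [239.49025376 238.81300954]
side 0.035 [200.5507028  184.01256325]
side 0.055 [200.02897029 178.60396399]
side 0.07 [199.63289337 174.4979876 ]
side 0.09 [199.09829766 168.9560406 ]
```

View pics/c4.png

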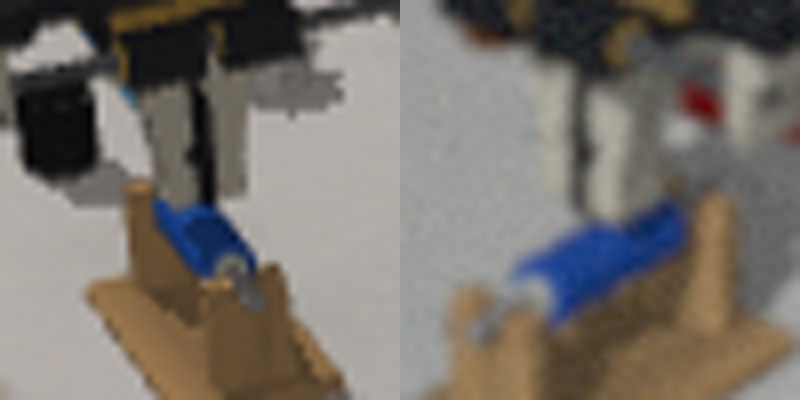

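View pics/c5.png

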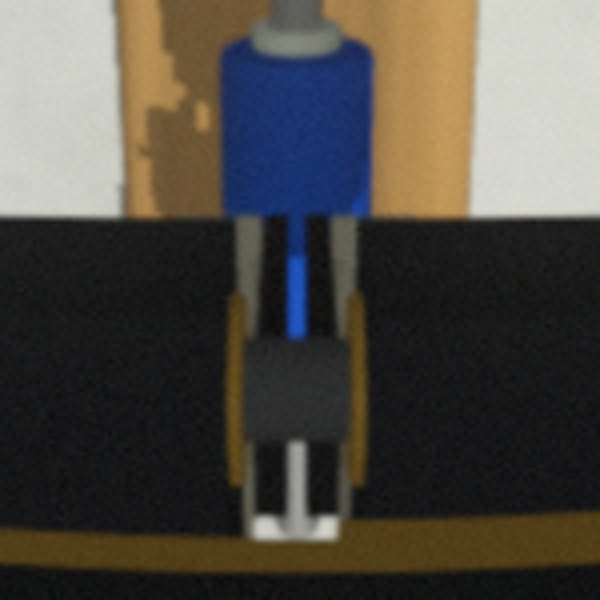

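```bash
python3 - <<'E'
from h import *
from plant import optics,telemetry
i=optics.camera_info("wrist"); o=telemetry.get_obs()
Rt=Rn.from_euler("xyz",o["orientation"],degrees=True).as_matrix()
for dz in (0,-.01,-.02,-.03,-.04,-.05,-.066,-.1):
    print(dz,[proj(i,o["tool_pos"]+Rt@np.array([dx,0,dz]),True).round(1).tolist() for dx in(-.0095,.0095)])
E
```

```text
0 [[254.0, 229.2], [254.0, 203.9]]
-0.01 [[254.0, 235.0], [253.9, 208.8]]
-0.02 [[254.0, 241.5], [253.9, 214.2]]
-0.03 [[253.9, 248.5], [253.9, 220.2]]
-0.04 [[253.9, 256.3], [253.9, 226.8]]
-0.05 [[253.9, 264.9], [253.9, 234.2]]
-0.066 [[253.9, 280.6], [253.9, 247.9]]
-0.1 [[253.9, 324.7], [253.8, 288.3]]
```

The two views disagree with the reported TCP. The fixed cameras put the fingertips at z≈0.067, and the wrist image puts them about 36 mm behind the reported TCP. Telemetry says 0.035. The fingers therefore shut just above the barrel, whose top is at 64 mm, and disturbed nothing. I'll open, go about 33 mm lower, and watch the force.

{"fn": "servo_tool", "kwargs": {"rows": [[[0, 0, -0.004], [0, 0, 0], 0], [[0, 0, 0], [0, 0, 0], 0], [[0, 0, 0], [0, 0, 0], 0], [[0, 0, 0], [0, 0, 0], 0], [[0, 0, 0], [0, 0, 0], 0], [[0, 0, 0], [0, 0, 0], 0], [[0, 0, 0], [0, 0, 0], 0], [[0, 0, 0], [0, 0, 0], 0], [[0, 0, 0], [0, 0, 0], 0], [[0, 0, 0], [0, 0, 0], 0], [[0, 0, 0], [0, 0, 0], 0], [[0, 0, 0], [0, 0, 0], 0]]}}

```text
clock: 5.82
tool_pos: [0.4376, 0.1954, 0.0388]
orientation: [180.0, -0.0, -76.0]
force: [-0.4, 0.9, -0.5]
opening: 0.0748
```

{"fn": "servo_tool", "kwargs": {"rows": [[[0, 0, 0.008], [0, 0, 0], 0], [[0, 0, 0.008], [0, 0, 0], 0], [[0, 0, 0.007], [0, 0, 0], 0], [[0, 0, 0], [0, 0, 0], 0]]}}

```text
clock: 6.15
tool_pos: [0.4365, 0.1944, 0.0139]
orientation: [179.8, -0.1, -76.0]
force: [0.4, 0.0, 0.0]
opening: 0.087
```

```bash
python3 - <<'E'
from h import *
from plant import telemetry, optics
o=telemetry.get_obs(); print(o["tool_pos"],o["opening"],o["force"])
for n in ("side","scene"):
    im=optics.snapshot(n); cv2.imwrite(f"pics/{n}6.png",im[:,:,::-1])
a=cv2.imread("pics/side6.png"); b=cv2.imread("pics/scene6.png")
cv2.imwrite("pics/c6.png",np.hstack([cv2.resize(a[130:210,160:240],(400,400),interpolation=2),cv2.resize(b[205:285,200:280],(400,400),interpolation=2)]))
E
```

```text
[0.43646791 0.19441135 0.01390041] 0.08700749477691036 [0.43295807 0.04187778 0.02894966]
```

View pics/c6.png

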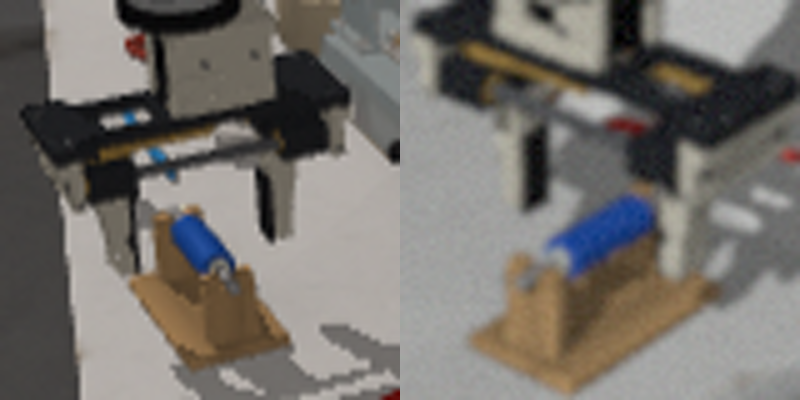

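```bash
python3 - <<'E'
from h import *
from plant import optics
I={n:optics.camera_info(n) for n in("scene","side")}
for s,d in (((280,275),(128,270)),((130,205),(272,238))):
    print(tri([ray(I["scene"],(200+s[0]/5,205+s[1]/5)),ray(I["side"],(160+d[0]/5,130+d[1]/5))]))
E
```

```text
(array([0.38857589, 0.18041818, 0.04854834]), [np.float64(0.0015254448467642825), np.float64(0.0015254448467643725)])
(array([0.48550195, 0.20416144, 0.04852493]), [np.float64(0.000894388690442932), np.float64(0.0008943886904428301)])
```

Both fingertips triangulate to z=0.0485 at x,y (0.437, 0.192), so the fingers end 34.6 mm short of the reported TCP. I'll descend by another 15 mm and close.

{"fn": "servo_tool", "kwargs": {"rows": [[[0, 0, 0.008], [0, 0, 0], 0], [[0, 0, 0.007], [0, 0, 0], 0], [[0, 0, 0], [0, 0, 0], 0.6], [[0, 0, 0], [0, 0, 0], 1], [[0, 0, 0], [0, 0, 0], 1], [[0, 0, 0], [0, 0, 0], 1], [[0, 0, 0], [0, 0, 0], 1], [[0, 0, 0], [0, 0, 0], 1], [[0, 0, 0], [0, 0, 0], 1], [[0, 0, 0], [0, 0, 0], 1], [[0, 0, 0], [0, 0, 0], 1], [[0, 0, 0], [0, 0, 0], 1], [[0, 0, 0], [0, 0, 0], 1], [[0, 0, 0], [0, 0, 0], 1]]}}

```text
clock: 7.42
tool_pos: [0.4376, 0.1954, 0.0009]
orientation: [-180.0, 0.0, -76.0]
force: [0.5, -0.2, 0.1]
opening: 0.0232
```

{"fn": "servo_tool", "kwargs": {"rows": [[[0, 0, -0.01], [0, 0, 0], 1], [[0, 0, -0.02], [0, 0, 0], 1], [[0, 0, -0.03], [0, 0, 0], 1], [[0, 0, -0.03], [0, 0, 0], 1], [[0, 0, -0.03], [0, 0, 0], 1], [[0, 0, -0.03], [0, 0, 0], 1], [[0, 0, -0.03], [0, 0, 0], 1], [[0, 0, -0.02], [0, 0, 0.5], 1], [[0, 0, 0], [0, 0, 0.9], 1], [[0, 0, 0], [0, 0, 0.9], 1], [[0, 0, 0], [0, 0, 0.9], 1], [[0, 0, 0], [0, 0, 0.9], 1], [[0, 0, 0], [0, 0, 0.43], 1], [[0, 0, 0], [0, 0, 0], 1]]}}

```text
clock: 8.58
tool_pos: [0.4373, 0.1952, 0.2006]
orientation: [180.0, -0.0, -103.3]
force: [-0.7, 0.3, -0.7]
opening: 0.0233
```

{"fn": "servo_tool", "kwargs": {"rows": [[[0.013, -0.007, 0], [0, 0, 0], 1], [[0.026, -0.0144, 0], [0, 0, 0], 1], [[0.026, -0.0144, 0], [0, 0, 0], 1], [[0.026, -0.0144, 0], [0, 0, 0], 1], [[0.026, -0.0144, 0], [0, 0, 0], 1], [[0.026, -0.0144, 0], [0, 0, 0], 1], [[0.026, -0.0144, 0], [0, 0, 0], 1], [[0.026, -0.0144, 0], [0, 0, 0], 1], [[0.013, -0.007, 0], [0, 0, 0], 1], [[0, 0, 0], [0, 0, 0], 1], [[0, 0, 0], [0, 0, 0], 1]]}}

```text
clock: 9.5
tool_pos: [0.5016, -0.0341, 0.2004]
orientation: [180.0, -0.0, -103.2]
force: [0.2, 0.2, -1.4]
opening: 0.0233
```

```bash
python3 - <<'E'
from h import *
from plant import telemetry, optics
o=telemetry.get_obs(); print(o["clock"],o["tool_pos"],o["orientation"],o["opening"],o["force"])
i=optics.camera_info("wrist"); im=optics.snapshot("wrist"); cv2.imwrite("pics/w4.png",im[:,:,::-1])
np.save("w4.npy",i,allow_pickle=True)
E
```

```text
9.5 [ 0.5016324  -0.03411919  0.20042928] [ 1.79953827e+02 -1.38280340e-02 -1.03234233e+02] 0.023343044717480273 [ 0.15808653  0.22534321 -1.41248573]
```

View pics/w4.png

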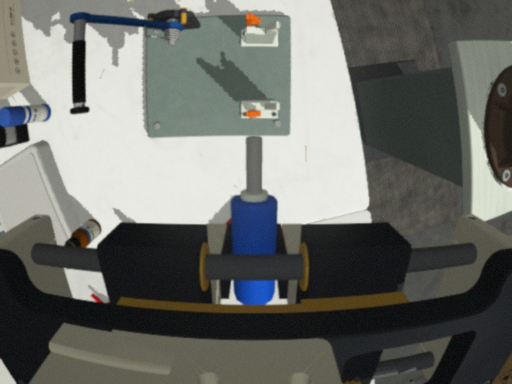

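The wrist view shows the roller gripped with its shaft along the tool's x axis. The stand plate spans about (145,15) to (290,136), the forks are at (260,33) and (260,110), and the arm and black sleeve are at (79,75).

```bash
python3 - <<'E'
from h import *
im=cv2.imread("pics/w4.png"); i=np.load("w4.npy",allow_pickle=True).item()
print(im[80,180],im[25,280],im[120,160])
hsv=cv2.cvtColor(im,cv2.COLOR_BGR2HSV); print(hsv[80,180],hsv[25,280])
m=((hsv[...,2]<140)&(hsv[...,2]>50)&(hsv[...,0]>60)&(hsv[...,0]<100)&(hsv[...,1]>20)).astype(np.uint8); m[150:]=0; m[:,:135]=0;m[:,300:]=0
m=cv2.morphologyEx(m,cv2.MORPH_OPEN,np.ones((3,3)))
cs=max(cv2.findContours(m,0,1)[0],key=cv2.contourArea)[:,0]
P=np.array([onz(i,p,.016,True)[:2]*1000 for p in cs.astype(float)],np.float32)
r=cv2.minAreaRect(P);print(r); print(cv2.boxPoints(r))
cv2.imwrite("pics/m4.png",np.hstack([cv2.resize(im[0:150,40:310],None,fx=2.9,fy=2.9,interpolation=2)]))
E
```

```text
[121 132 115] [152 157 155] [121 133 117]
[ 71  33 132] [ 42   8 157]
((522.03466796875, -159.95721435546875), (155.3070068359375, 185.25473022460938), 76.58821868896484)
[[ 413.92184  -214.00824 ]
 [ 594.1243   -256.9777  ]
 [ 630.14746  -105.90619 ]
 [ 449.945     -62.936737]]
```

View pics/m4.png

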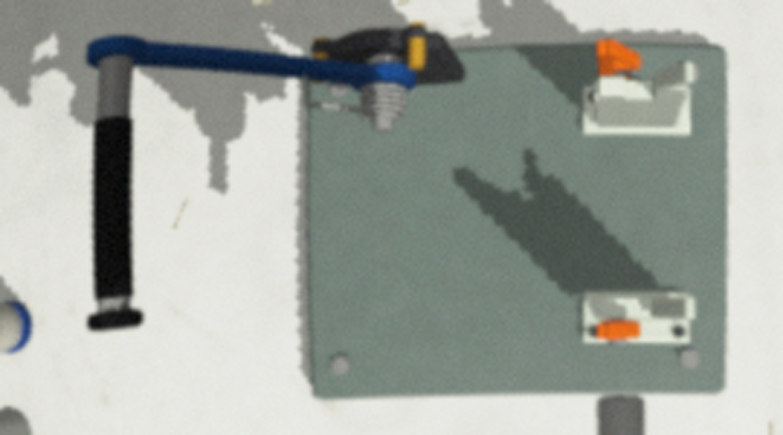

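{"fn": "servo_tool", "kwargs": {"rows": [[[0.0175, 0.001, 0], [0, 0, 0], 1], [[0.025, 0.0013, 0], [0, 0, 0], 1], [[0.025, 0.0013, 0], [0, 0, 0], 1], [[0.025, 0.0013, 0], [0, 0, 0], 1], [[0.025, 0.0014, 0], [0, 0, 0.03], 1], [[0, 0, 0], [0, 0, 0], 1], [[0, 0, 0.025], [0, 0, 0], 1], [[0, 0, 0.025], [0, 0, 0], 1], [[0, 0, 0.025], [0, 0, 0], 1], [[0, 0, 0.02], [0, 0, 0], 1], [[0, 0, 0.01], [0, 0, 0], 1], [[0, 0, 0], [0, 0, 0], 1], [[0, 0, 0], [0, 0, 0], 1]]}}

```text
clock: 10.63
tool_pos: [0.4693, -0.1458, 0.0963]
orientation: [180.0, -0.0, -103.3]
force: [-0.0, 1.1, -0.7]
opening: 0.023
```

```bash
python3 - <<'E'
from h import *
from plant import telemetry, optics
o=telemetry.get_obs(); print(o["clock"],o["tool_pos"],o["orientation"],o["opening"],o["force"])
i=optics.camera_info("wrist"); im=optics.snapshot("wrist"); cv2.imwrite("pics/w5.png",im[:,:,::-1])
np.save("w5.npy",i,allow_pickle=True)
for n in ("side","scene"):
    im=optics.snapshot(n); cv2.imwrite(f"pics/{n}7.png",im[:,:,::-1])
a=cv2.imread("pics/side7.png"); b=cv2.imread("pics/scene7.png")
cv2.imwrite("pics/c7.png",np.hstack([cv2.resize(a[190:280,190:280],(400,400),interpolation=2),cv2.resize(b[165:255,280:370],(400,400),interpolation=2)]))
E
```

```text
10.6333 [ 0.46925879 -0.14576984  0.09625905] [ 1.79987619e+02 -2.46954580e-02 -1.03286845e+02] 0.023002584298495048 [-0.01838411  1.13527803 -0.69621162]
```

View pics/w5.png

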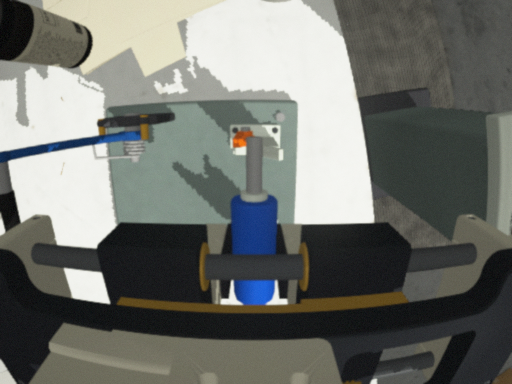

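View pics/c7.png

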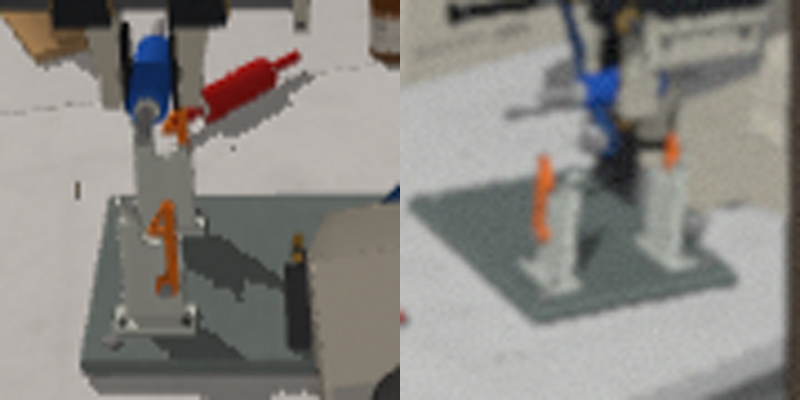

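The roller is held above the clips. The right fork and jaw are at (250,138) in the wrist view, and the plate's front edge is at column 296. I'll refine the seat from the plate edges in this closer view.

```bash
python3 - <<'E'
from h import *
im=cv2.imread("pics/w5.png"); i=np.load("w5.npy",allow_pickle=True).item()
g=cv2.cvtColor(im,cv2.COLOR_BGR2GRAY).astype(float); hsv=cv2.cvtColor(im,cv2.COLOR_BGR2HSV)
sat=hsv[...,1].astype(float)
def edge(a):
    a=cv2.GaussianBlur(a.reshape(1,-1),(5,1),1).ravel(); d=np.abs(np.diff(a)); k=d.argmax(); 
    s=slice(max(k-2,0),k+3); return (np.arange(len(d))[s]*d[s]).sum()/d[s].sum()+.5
F=[];
for y in list(range(112,122))+list(range(150,205,5)): 
    F.append(onz(i,(285+edge(g[y,285:310]),y),.016,True)[:2])
F=np.array(F)
B=np.array([onz(i,(x,90+edge(g[90:112,x])),.016,True)[:2] for x in list(range(205,285,5))])
L=np.array([onz(i,(100+edge(g[y,100:120]),y),.016,True)[:2] for y in list(range(165,205,5))])
def fit(P):
    vx,vy,x,y=cv2.fitLine((P*1000).astype(np.float32),cv2.DIST_HUBER,0,.01,.01).ravel(); return np.degrees(np.arctan2(vy,vx)),x,y
for n,P in(("front",F),("-y",B),("back",L)): print(n,fit(P))
th=np.radians(-13.4); ex=np.array([np.cos(th),np.sin(th)]); ey=np.array([-ex[1],ex[0]])
f=np.median(F@ex); b=np.median(B@ey); l=np.median(L@ex); print("f,b,l",f,b,l,"depth",l-f, (F@ex).std(),(L@ex).std(),(B@ey).std())
c=ex*(f+.095)+ey*(b+.08); c2=ex*((f+l)/2)+ey*(b+.08); print("centre",c,c2,"seat",c-.055*ex,c2-.055*ex)
cv2.imwrite("pics/m5.png",cv2.resize(im[90:220,200:310],None,fx=4.5,fy=4.5,interpolation=2))
# in-hand shaft
for n,p in (("shaft end",(254.5,138)),):
    print(onz(i,p,.1473,True))
E
```

```text
front (np.float32(76.62377), np.float32(420.77264), np.float32(-179.1322))
-y (np.float32(-13.2022085), np.float32(456.365), np.float32(-227.17735))
back (np.float32(76.10959), np.float32(613.9663), np.float32(-184.27588))
f,b,l 0.45083424802980737 -0.11519739324659237 0.6399630922573833 depth 0.18912884422757598 9.932241797544888e-05 0.00033385874137254075 0.0016929895067923095
centre [ 0.52281747 -0.16073512] [ 0.52239375 -0.16063417] seat [ 0.46931479 -0.14798898] [ 0.46889107 -0.14788804]
[ 0.4554087  -0.20437452  0.1473    ]
```

View pics/m5.png

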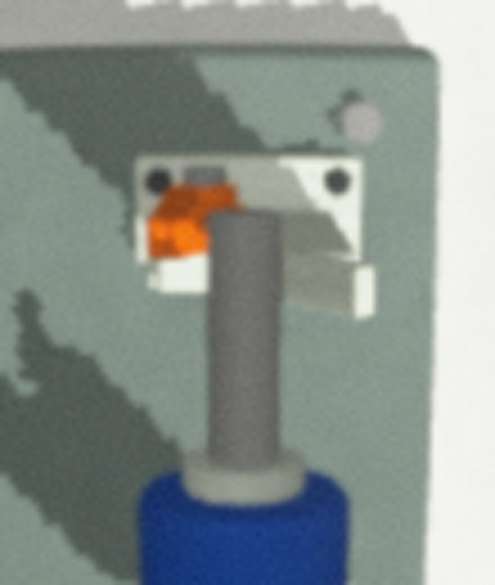

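The plate depth comes out at 189 mm against 190 given. The seat is at (0.469, -0.148) with yaw -13.4°, which agrees with the first estimate. The roller is within 0.5 mm fore and aft, so I'll lower it onto the ramps and then press.

{"fn": "servo_tool", "kwargs": {"rows": [[[0.002, 0, 0.01], [0, 0, 0.02], 1], [[0, 0, 0.015], [0, 0, 0], 1], [[0, 0, 0.01], [0, 0, 0], 1], [[0, 0, 0.005], [0, 0, 0], 1], [[0, 0, 0.005], [0, 0, 0], 1], [[0, 0, 0.005], [0, 0, 0], 1], [[0, 0, 0.004], [0, 0, 0], 1], [[0, 0, 0], [0, 0, 0], 1]]}}

```text
clock: 11.45
tool_pos: [0.4678, -0.1482, 0.0412]
orientation: [179.9, -0.0, -103.5]
force: [0.4, 1.0, -0.9]
opening: 0.0233
```

{"fn": "servo_tool", "kwargs": {"rows": [[[0, 0, 0.003], [0, 0, 0], 1], [[0, 0, 0.003], [0, 0, 0], 1], [[0, 0, 0.003], [0, 0, 0], 1], [[0, 0, 0.002], [0, 0, 0], 1], [[0, 0, 0], [0, 0, 0], 1]]}}

```text
clock: 11.87
tool_pos: [0.4665, -0.1483, 0.0304]
orientation: [179.8, -0.0, -103.5]
force: [-4.6, -0.1, -3.4]
opening: 0.0228
```

{"fn": "servo_tool", "kwargs": {"rows": [[[0, 0, 0.003], [0, 0, 0], 1], [[0, 0, 0.003], [0, 0, 0], 1], [[0, 0, 0.002], [0, 0, 0], 1], [[0, 0, 0], [0, 0, 0], 1], [[0, 0, 0], [0, 0, 0], 1]]}}

```text
clock: 12.28
tool_pos: [0.469, -0.1483, 0.0237]
orientation: [-179.9, -0.0, -103.5]
force: [-4.0, 0.9, 7.8]
opening: 0.0232
```

```bash
python3 - <<'E'
from h import *
from plant import telemetry, optics
o=telemetry.get_obs(); print(o["clock"],o["tool_pos"],o["orientation"],o["opening"],o["force"],o["moment"])
i=optics.camera_info("wrist"); im=optics.snapshot("wrist"); cv2.imwrite("pics/w8.png",im[:,:,::-1])
np.save("w8.npy",i,allow_pickle=True)
for n in ("side","scene"):
    im=optics.snapshot(n); cv2.imwrite(f"pics/{n}8.png",im[:,:,::-1])
a=cv2.imread("pics/side8.png"); b=cv2.imread("pics/scene8.png"); w=cv2.imread("pics/w8.png")
cv2.imwrite("pics/c8.png",np.hstack([cv2.resize(a[200:280,200:280],(400,400),interpolation=2),cv2.resize(w[100:220,195:315],(400,400),interpolation=2)]))
E
```

```text
12.2833 [ 0.46903626 -0.14832521  0.02368696] [-1.79941612e+02 -8.20035306e-03 -1.03456645e+02] 0.02316210486683084 [-4.03878575  0.92017216  7.79131154] [0.38465849 1.54357835 0.10670102]
```

View pics/c8.png

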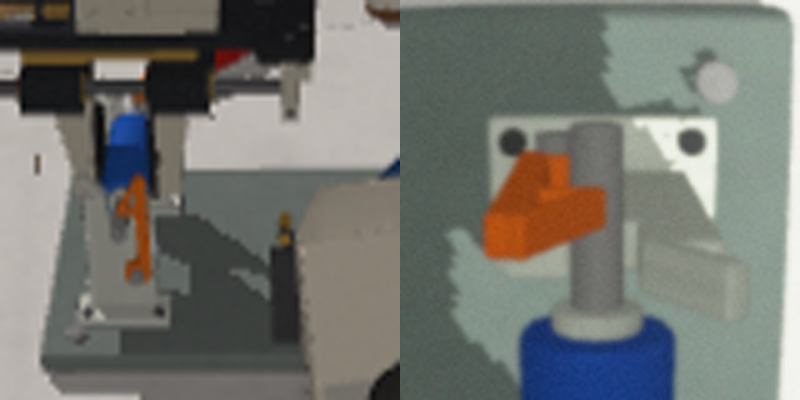

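The jaw nose still touches the shaft side and has not covered it yet, with 7.8 N upward. I'll press further in small steps.

{"fn": "servo_tool", "kwargs": {"rows": [[[0, 0, 0.0015], [0, 0, 0], 1], [[0, 0, 0.0015], [0, 0, 0], 1], [[0, 0, 0], [0, 0, 0], 1]]}}

```text
clock: 12.68
tool_pos: [0.4691, -0.1484, 0.0227]
orientation: [-179.9, -0.0, -103.4]
force: [-11.8, 5.1, 32.0]
opening: 0.0233
```

```bash
cat > look.py <<'E'
import sys
from h import *
from plant import telemetry, optics
k=sys.argv[1]
o=telemetry.get_obs(); print(o["clock"],o["tool_pos"],o["orientation"],o["opening"],o["force"],o["moment"])
i=optics.camera_info("wrist"); w=optics.snapshot("wrist")[:,:,::-1]; cv2.imwrite(f"pics/w{k}.png",w); np.save(f"w{k}.npy",i,allow_pickle=True)
a=optics.snapshot("side")[:,:,::-1]; b=optics.snapshot("scene")[:,:,::-1]; cv2.imwrite(f"pics/side{k}.png",a); cv2.imwrite(f"pics/scene{k}.png",b)
cv2.imwrite(f"pics/c{k}.png",np.vstack([np.hstack([cv2.resize(a[205:275,205:275],(390,290),interpolation=2),cv2.resize(b[170:240,290:360],(390,290),interpolation=2)]),np.hstack([cv2.resize(w[100:200,200:300],(390,290),interpolation=2),cv2.resize(w,(390,290))])]))
E
python3 look.py 9
```

```text
12.6833 [ 0.46914839 -0.14840131  0.02265058] [-1.79904334e+02 -2.99257455e-02 -1.03404720e+02] 0.02332457637613602 [-11.77690174   5.14405211  32.03793538] [1.99660279 4.64205598 0.04888367]
```

View pics/c9.png

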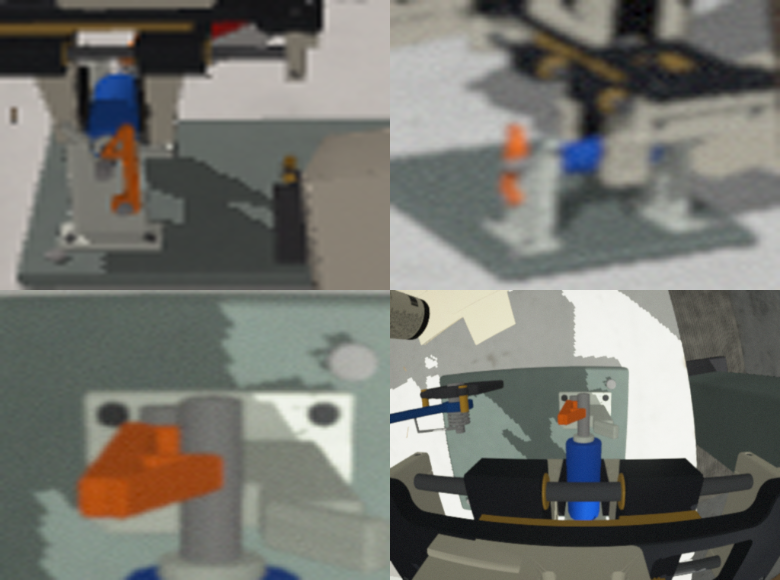

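The force rose to 32 N with almost no motion, so the shaft is at the slot floor. The right jaw now overlaps the shaft and stands upright as it did when shut. In the scene view the left jaw shows above and below the shaft end. I'll ease the push and release.

{"fn": "servo_tool", "kwargs": {"rows": [[[0, 0, -0.0015], [0, 0, 0], 1], [[0, 0, -0.001], [0, 0, 0], 1], [[0, 0, 0], [0, 0, 0], 1], [[0, 0, 0], [0, 0, 0], 0.5], [[0, 0, 0], [0, 0, 0], 0.4], [[0, 0, 0], [0, 0, 0], 0.3], [[0, 0, 0], [0, 0, 0], 0.3], [[0, 0, 0], [0, 0, 0], 0.3], [[0, 0, 0], [0, 0, 0], 0.3], [[0, 0, 0], [0, 0, 0], 0.3], [[0, 0, 0], [0, 0, 0], 0.3], [[0, 0, 0], [0, 0, 0], 0.3]]}}

```text
clock: 13.83
tool_pos: [0.4685, -0.1482, 0.0223]
orientation: [180.0, -0.0, -103.5]
force: [0.3, -0.5, -0.2]
opening: 0.0613
```

```bash
python3 look.py 10; python3 - <<'E'
import cv2,numpy as np
def j(p,w,cam):
    im=cv2.imread(p);h=cv2.cvtColor(im,cv2.COLOR_BGR2HSV); m=cv2.inRange(h,(5,150,120),(16,255,255)); x0,y0,x1,y1=w; q=cv2.findNonZero(m[y0:y1,x0:x1])[:,0]+[x0,y0]; t=q[q[:,1]<=q[:,1].min()+4]; print(p,len(q),q.mean(0),q.min(0),q.max(0),"top",t.mean(0))
for p in("pics/side0.png","pics/side9.png","pics/side10.png"): j(p,(215,234,240,265),0)
for p in("pics/scene0.png","pics/scene7.png","pics/scene9.png","pics/scene10.png"): j(p,(300,195,325,225),0)
E
```

```text
13.8333 [ 0.4684565  -0.14819647  0.02233258] [ 1.79999424e+02 -9.82892241e-05 -1.03493177e+02] 0.06133011509486843 [ 0.26559496 -0.47712421 -0.17300661] [ 0.07493498 -0.12702276  0.03808791]
pics/side0.png 58 [227.10344828 243.53448276] [223 235] [229 255] top [226.6875 237.3125]
pics/side9.png 58 [227.25862069 245.05172414] [224 236] [229 255] top [226.73333333 238.13333333]
pics/side10.png 61 [227.24590164 244.57377049] [224 235] [229 255] top [226.86666667 237.2       ]
pics/scene0.png 31 [311.61290323 208.4516129 ] [310 201] [313 217] top [312.1 203.6]
pics/scene7.png 31 [311.58064516 208.74193548] [310 201] [313 217] top [312.22222222 203.55555556]
pics/scene9.png 25 [311.64 209.24] [310 201] [313 218] top [312.22222222 203.55555556]
pics/scene10.png 26 [311.61538462 209.03846154] [310 201] [313 218] top [312.1 203.6]
```

View pics/c10.png

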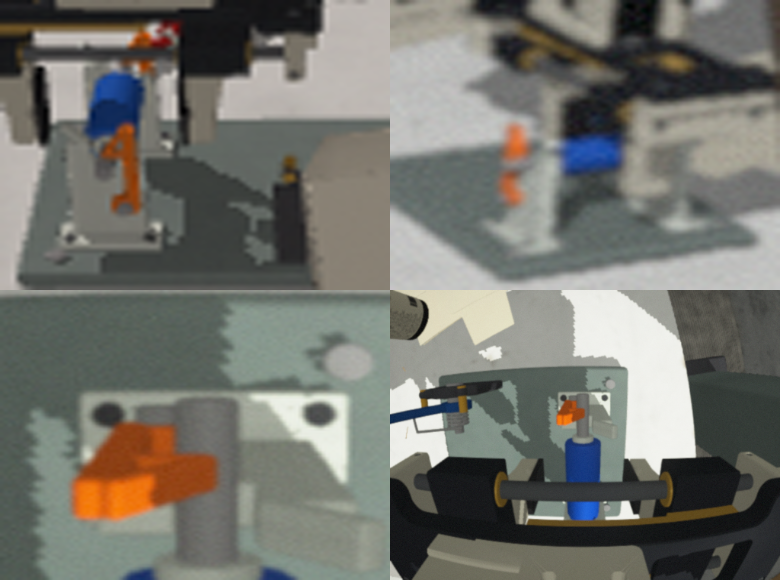

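Both orange jaw tops are back at their initial shut pixels in the side and scene views, and the roller shaft lies under the noses. The fingers are open with zero force. I'll lift straight up and check the seating.

{"fn": "servo_tool", "kwargs": {"rows": [[[0, 0, -0.01], [0, 0, 0], 0.3], [[0, 0, -0.02], [0, 0, 0], 0.3], [[0, 0, -0.025], [0, 0, 0], 0.3], [[0, 0, -0.025], [0, 0, 0], 0.3], [[0, 0, -0.025], [0, 0, 0], 0.3], [[0, 0, -0.025], [0, 0, 0], 0.3], [[0, 0, -0.025], [0, 0, 0], 0.3], [[0, 0, -0.025], [0, 0, 0], 0.3], [[0, 0, -0.02], [0, 0, 0], 0.3], [[-0.03, 0, 0], [0, 0, 0], 0.3], [[-0.03, 0, 0], [0, 0, 0], 0.3], [[0, 0, 0], [0, 0, 0], 0.3], [[0, 0, 0], [0, 0, 0], 0.3]]}}

```text
clock: 15.07
tool_pos: [0.4826, -0.0888, 0.2224]
orientation: [-180.0, 0.0, -103.4]
force: [-0.7, -0.3, 0.1]
opening: 0.0616
```

```bash
python3 look.py 11; python3 - <<'E'
from h import *
w=cv2.imread("pics/w11.png"); cv2.imwrite("pics/w11b.png",cv2.resize(w[0:290],(800,453),interpolation=2))
E
```

```text
15.0667 [ 0.48255228 -0.08882789  0.22243032] [-1.79992492e+02  1.18429974e-02 -1.03370700e+02] 0.06157635925693966 [-0.73288047 -0.30150008  0.06536147] [ 0.02294948 -0.07506043  0.0379781 ]
```

View pics/c11.png

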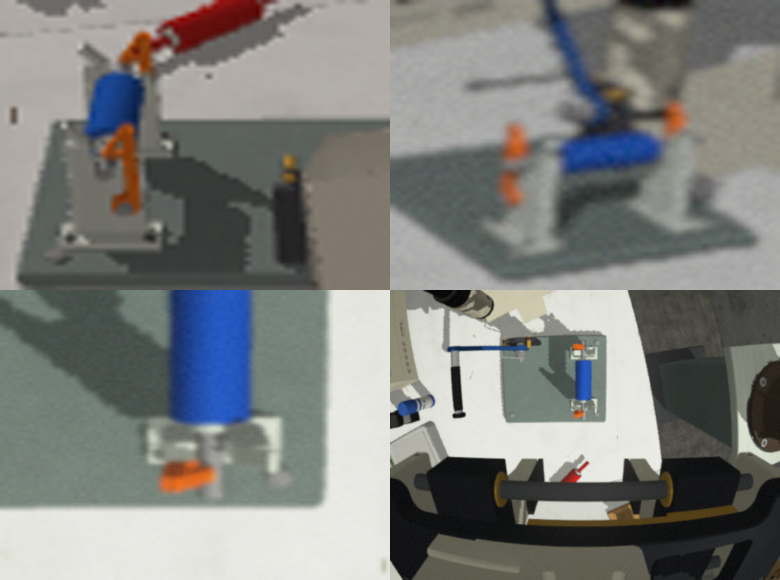

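View pics/w11b.png

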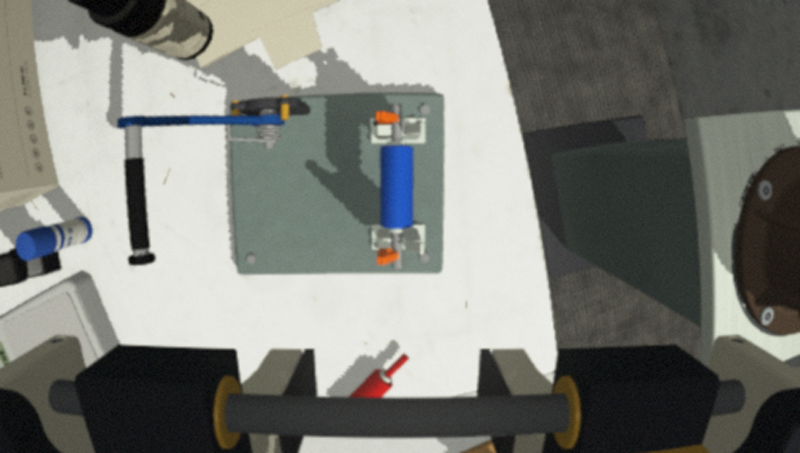

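The roller sits between both forks with its shaft under both orange jaws, and the sprung arm is untouched. I'll check the seating numerically and locate the bottle and cartons near the crossbar.

```bash
python3 - <<'E'
from meas import *
i=np.load("w11.npy",allow_pickle=True).item(); s=1/1.5625
th=np.radians(-13.4); ex=np.array([np.cos(th),np.sin(th)]); ey=np.array([-ex[1],ex[0]]); C=np.array([.5227,-.1607])
st=lambda p:(np.array([(p[:2]-C)@ex,(p[:2]-C)@ey])*1000).round(1)
roller("pics/w11.png","w11.npy",(240,85,268,150),0.081)
im=cv2.imread("pics/w11.png");hsv=cv2.cvtColor(im,cv2.COLOR_BGR2HSV);m=cv2.inRange(hsv,(105,120,40),(130,255,255));q=cv2.findNonZero(m[85:150,240:268])[:,0]+[240,85]
P=np.array([onz(i,p,.081,True)[:2] for p in q.astype(float)]);print("roller stand",st(P.mean(0)),(P@ey).max()-(P@ey).min())
for n,p,z in(("bar far",(135,160),.144),("bar near",(138,250),.144),("knob",(141,258),.144),("bottle base",(198,45),0),("bottle side",(165,55),0),("carton",(55,190),0),("carton2",(35,60),0),("paper",(215,65),0),("corner paper",(320,45),0)):
    w=onz(i,(p[0]*s,p[1]*s),z,True); print(n,w.round(3),st(w))
I={n:optics.camera_info(n) for n in("scene","side")} if 0 else None
from plant import optics
I={n:optics.camera_info(n) for n in("scene","side")}
# height of objects: bottle top in scene, side
for n in I:
    print(n,[proj(I[n],(*(C+ex*.3+ey*-.05),z)).round() for z in(0,.2)])
E
```

```text
((253.5, 119.0), (52.0, 19.0), 90.0)
world rect mm ((469.2796936035156, -148.3418426513672), (58.98607635498047, 21.53538703918457), 76.64960479736328)
mean [ 0.46921143 -0.14834893] axis deg 76.2801007397655
roller stand [-54.9  -0.4] 0.05899120100079348
bar far [ 0.627 -0.214  0.144] [113.6 -28. ]
bar near [ 0.643 -0.157  0.144] [116.6  31.6]
knob [ 0.643 -0.151  0.144] [114.8  37.1]
bottle base [ 0.618 -0.328  0.   ] [ 131.6 -141. ]
bottle side [ 0.654 -0.332  0.   ] [ 167.5 -136.5]
carton [ 0.826 -0.249  0.   ] [315.8 -15.1]
carton2 [ 0.821 -0.405  0.   ] [ 346.6 -168.4]
paper [ 0.605 -0.302  0.   ] [ 113.2 -118.2]
corner paper [ 0.506 -0.288  0.   ] [  13.1 -128. ]
scene [array([288., 185.]), array([290., 133.])]
side [array([367., 268.]), array([375., 199.])]
```

View pics/side11.png

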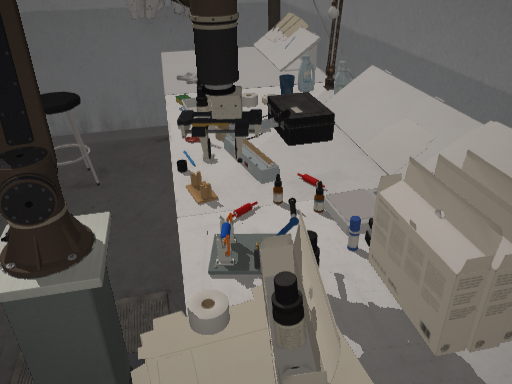

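View pics/scene11.png

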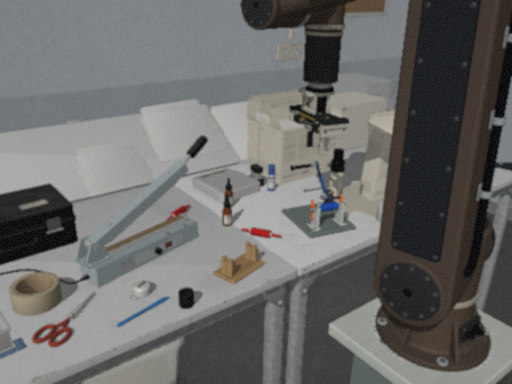

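The roller measures at (-54.9, -0.4) mm in the stand frame against (-55, 0), and is square within 0.4°. The crossbar is at stand x≈115 as expected. The tall bottle, at stand (150, -140), and the carton, at x>315, are clear. I'll move over the crossbar.

{"fn": "servo_tool", "kwargs": {"rows": [[[0.0082, -0.0245, 0], [0, 0, 0], 0.3], [[0.0082, -0.0245, 0], [0, 0, 0], 0.3], [[0.0082, -0.0245, 0], [0, 0, 0], 0.3], [[0.0082, -0.0245, 0], [0, 0, 0], 0.3], [[0.0082, -0.0245, 0], [0, 0, 0], 0.3], [[0.0082, -0.0245, 0], [0, 0, 0], 0.3], [[0.0085, -0.0245, 0], [0, 0, 0], 0.3], [[0, 0, 0], [0, 0, 0], 0.3], [[0, 0, 0.02], [0, 0, 0], 0.3], [[0, 0, 0.02], [0, 0, 0], 0.3], [[0, 0, 0], [0, 0, 0], 0.3], [[0, 0, 0], [0, 0, 0], 0.3]]}}

```text
clock: 16.22
tool_pos: [0.6346, -0.1868, 0.1814]
orientation: [179.8, -0.0, -103.5]
force: [-0.7, 0.6, 0.2]
opening: 0.0613
```

```bash
python3 look.py 12
```

```text
16.2167 [ 0.63460239 -0.18676441  0.18136835] [ 1.79835877e+02 -4.88782501e-02 -1.03545835e+02] 0.06125904422147333 [-0.72499005  0.60072693  0.20508187] [ 0.10467132 -0.12031826 -0.01004209]
```

View pics/w12.png

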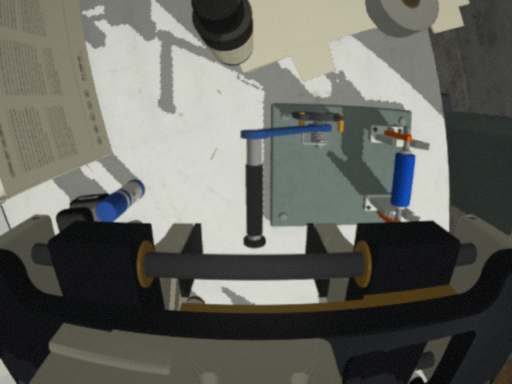

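View pics/side12.png

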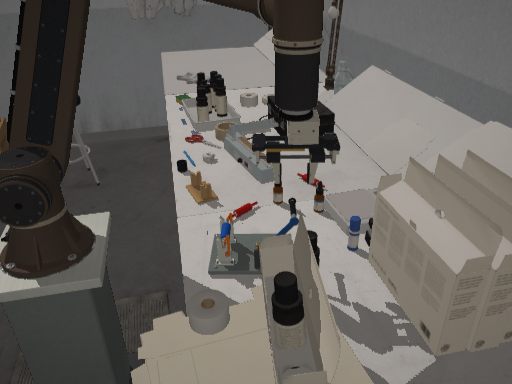

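The bar is centred between the fingers, with the sleeve at (254,168–232). I'll check its middle and then descend.

```bash
python3 - <<'E'
from h import *
i=np.load("w12.npy",allow_pickle=True).item()
for p in ((254.5,168),(254.5,232)): print(onz(i,p,.148,True))
E
```

```text
[ 0.62789456 -0.21358475  0.148     ]
[ 0.64066594 -0.16060915  0.148     ]
```

{"fn": "servo_tool", "kwargs": {"rows": [[[0, 0, 0.02], [0, 0, 0], 0.3], [[0, 0, 0.02], [0, 0, 0], 0.3], [[0, 0, 0.02], [0, 0, 0], 0.3], [[0, 0, 0.015], [0, 0, 0], 0.3], [[0, 0, 0.01], [0, 0, 0], 0.3], [[0, 0, 0], [0, 0, 0], 0.3], [[0, 0, 0], [0, 0, 0], 0.3]]}}

```text
clock: 16.95
tool_pos: [0.6362, -0.1861, 0.0982]
orientation: [-180.0, -0.0, -103.5]
force: [1.3, 1.0, 0.7]
opening: 0.0615
```

```bash
python3 look.py 13; python3 - <<'E'
import cv2,numpy as np
a=cv2.imread("pics/side13.png");b=cv2.imread("pics/scene13.png")
cv2.imwrite("pics/c13.png",np.hstack([cv2.resize(a[160:260,240:340],(400,400),interpolation=2),cv2.resize(b[120:220,270:370],(400,400),interpolation=2)]))
E
```

```text
16.95 [ 0.63618115 -0.18613191  0.0981976 ] [-1.79960773e+02 -1.38344904e-02 -1.03478121e+02] 0.06154031484141679 [1.3035947  1.04838589 0.7130908 ] [ 0.07861103 -0.09339471 -0.02824933]
```

View pics/c13.png

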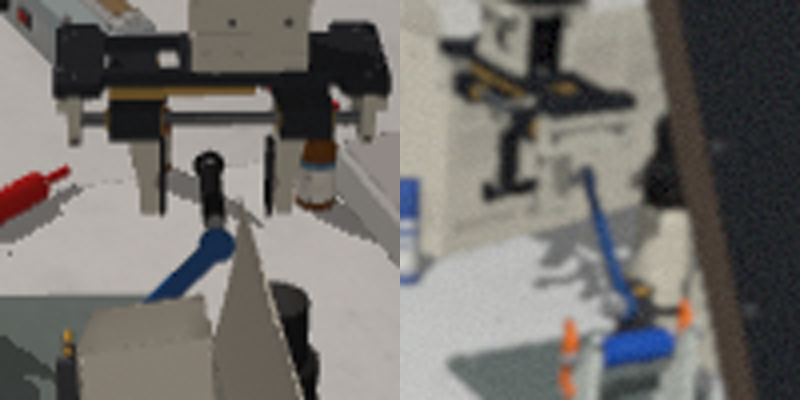

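View pics/w13.png

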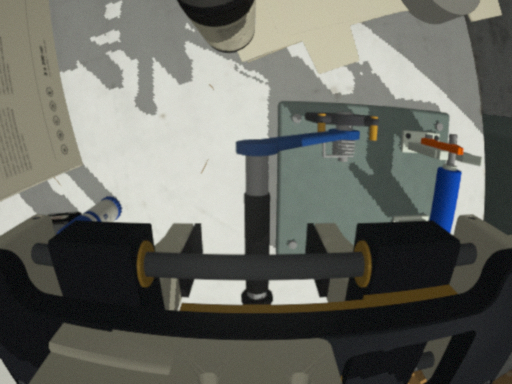

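The fingers straddle the bar on both sides, with the sleeve at (256,220). I'll go down the last 5 mm and close.

{"fn": "servo_tool", "kwargs": {"rows": [[[0, 0, 0.005], [0, 0, 0], 0.3], [[0, 0, 0], [0, 0, 0], 0.7], [[0, 0, 0], [0, 0, 0], 1], [[0, 0, 0], [0, 0, 0], 1], [[0, 0, 0], [0, 0, 0], 1], [[0, 0, 0], [0, 0, 0], 1], [[0, 0, 0], [0, 0, 0], 1], [[0, 0, 0], [0, 0, 0], 1], [[0, 0, 0], [0, 0, 0], 1], [[0, 0, 0], [0, 0, 0], 1], [[0, 0, 0], [0, 0, 0], 1]]}}

```text
clock: 18.02
tool_pos: [0.6348, -0.1858, 0.0922]
orientation: [179.9, -0.0, -103.5]
force: [-3.8, 1.4, 1.2]
opening: 0.013
```

```bash
python3 - <<'E'
import numpy as np
ph=np.linspace(.70,-.43,17)
x=110*np.sin(ph);z=110*np.cos(ph)
for a,b in zip(-np.diff(x),-np.diff(z)): print(f"[{a/1e3:.4f},{b/1e3:.4f}]",end=" ")
print(-x[-1]+x[0],z[-1]-z[0])
E
```

```text
[0.0061,-0.0048] [0.0064,-0.0043] [0.0067,-0.0039] [0.0070,-0.0034] [0.0072,-0.0029] [0.0074,-0.0024] [0.0075,-0.0019] [0.0077,-0.0013] [0.0077,-0.0008] [0.0078,-0.0002] [0.0078,0.0003] [0.0077,0.0009] [0.0076,0.0014] [0.0075,0.0019] [0.0074,0.0025] [0.0072,0.0030] 116.7197338633592 15.853591862943631
```

{"fn": "servo_tool", "kwargs": {"rows": [[[0, 0.0061, -0.0048], [0, 0, 0], 1], [[0, 0.0064, -0.0043], [0, 0, 0], 1], [[0, 0.0067, -0.0039], [0, 0, 0], 1], [[0, 0.007, -0.0034], [0, 0, 0], 1], [[0, 0.0072, -0.0029], [0, 0, 0], 1], [[0, 0.0074, -0.0024], [0, 0, 0], 1], [[0, 0.0075, -0.0019], [0, 0, 0], 1], [[0, 0.0077, -0.0013], [0, 0, 0], 1], [[0, 0, 0], [0, 0, 0], 1]]}}

```text
clock: 18.77
tool_pos: [0.5828, -0.1734, 0.1203]
orientation: [-179.6, 0.0, -103.5]
force: [5.5, -4.4, 2.4]
opening: 0.0127
```

```bash
python3 look.py 14
```

```text
18.7667 [ 0.58283383 -0.17341704  0.12030265] [-1.79614767e+02  1.20376528e-02 -1.03450497e+02] 0.012663901337790742 [ 5.47739433 -4.3558735   2.3726676 ] [-1.55962472 -2.26563161 -0.06682385]
```

View pics/w14.png

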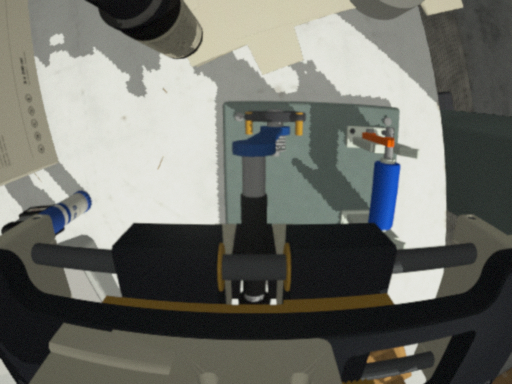

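The crossbar is in the fingers and the arm is swinging, now almost upright at (255,145). I'll continue the arc to the stop.

{"fn": "servo_tool", "kwargs": {"rows": [[[0, 0.0077, -0.0008], [0, 0, 0], 1], [[0, 0.0078, -0.0002], [0, 0, 0], 1], [[0, 0.0078, 0.0003], [0, 0, 0], 1], [[0, 0.0077, 0.0009], [0, 0, 0], 1], [[0, 0.0076, 0.0014], [0, 0, 0], 1], [[0, 0.0075, 0.0019], [0, 0, 0], 1], [[0, 0.0074, 0.0025], [0, 0, 0], 1], [[0, 0.0072, 0.003], [0, 0, 0], 1], [[0, 0, 0], [0, 0, 0], 1], [[0, 0, 0], [0, 0, 0], 1]]}}

```text
clock: 19.75
tool_pos: [0.525, -0.1592, 0.1114]
orientation: [-179.6, 0.0, -103.4]
force: [4.4, -2.4, 8.5]
opening: 0.0134
```

{"fn": "servo_tool", "kwargs": {"rows": [[[0, 0.0018, 0.001], [0, 0, 0], 1], [[0, 0.0018, 0.001], [0, 0, 0], 1], [[0, 0, 0], [0, 0, 0], 1], [[0, 0, 0], [0, 0, 0], 1]]}}

```text
clock: 20.08
tool_pos: [0.5218, -0.1585, 0.1098]
orientation: [-179.6, 0.0, -103.4]
force: [2.7, -2.0, 11.1]
opening: 0.0127
```

{"fn": "servo_tool", "kwargs": {"rows": [[[0, 0.0018, 0.001], [0, 0, 0], 1], [[0, 0.0018, 0.001], [0, 0, 0], 1], [[0, 0, 0], [0, 0, 0], 1], [[0, 0, 0], [0, 0, 0], 1]]}}

```text
clock: 20.42
tool_pos: [0.5214, -0.1583, 0.1094]
orientation: [-179.2, 0.0, -103.3]
force: [7.7, -6.1, 14.3]
opening: 0.0128
```

```bash
python3 look.py 15; python3 - <<'E'
import cv2,numpy as np
a=cv2.imread("pics/side15.png");b=cv2.imread("pics/scene15.png")
cv2.imwrite("pics/c15.png",np.hstack([cv2.resize(a[170:270,200:300],(400,400),interpolation=2),cv2.resize(b[130:230,280:380],(400,400),interpolation=2)]))
E
```

```text
20.4167 [ 0.52138208 -0.15826422  0.10939268] [-1.79239003e+02  1.11870758e-02 -1.03347755e+02] 0.01283107187644201 [ 7.70856392 -6.09848063 14.25306455] [-1.80898348 -3.21183169  0.09502526]
```

View pics/c15.png

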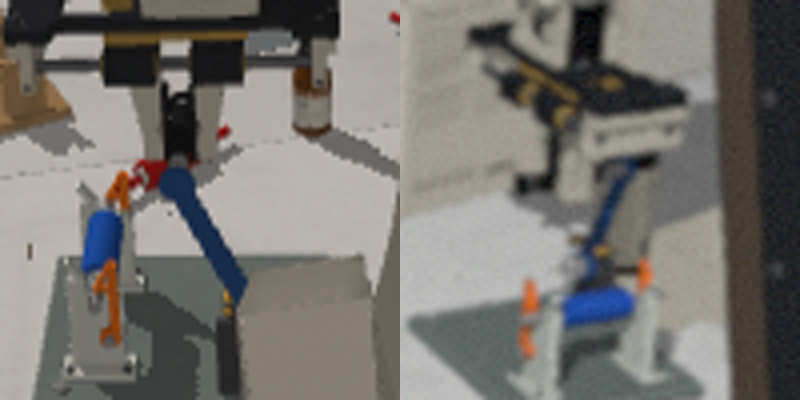

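View pics/w15.png

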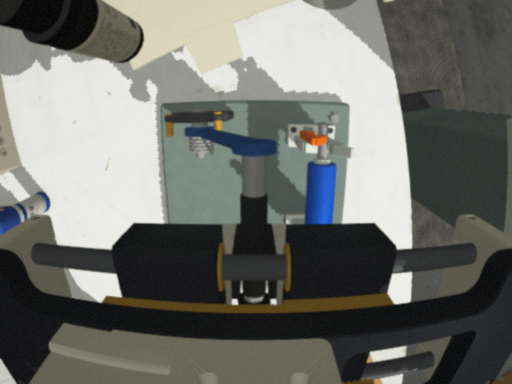

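The arm leans forward over the clips. The last 3.6 mm push moved it only 0.5 mm while the force rose, so it is against the stop. I'll check the angle by projecting the expected stop point.

```bash
python3 - <<'E'
from h import *
from plant import optics
I={n:optics.camera_info(n) for n in("scene","side")}
th=np.radians(-13.4); ex=np.array([np.cos(th),np.sin(th)]); ey=np.array([-ex[1],ex[0]]); C=np.array([.5227,-.1607])
for tag,ph in (("1.13",-.43),("1.05",-.35),("0.95",-.25)):
    p=np.r_[C+ex*(.045+.11*np.sin(ph))-ey*.054,.06+.11*np.cos(ph)]
    print(tag,{n:proj(I[n],p).round(1) for n in I})
p,r=tri([ray(I["scene"],(280+232/4,130+165/4)),ray(I["side"],(200+178/4,170+180/4))]); q=p[:2]-C
print(p,r,"stand",q@ex,q@ey,"phi",np.arctan2(q@ex-.045,p[2]-.06),"angle",.70-np.arctan2(q@ex-.045,p[2]-.06))
# wrist elbow angle check: bar elbow px
for k in ("15",):
    i=np.load(f"w{k}.npy",allow_pickle=True).item()
    im=cv2.imread(f"pics/w{k}.png");h=cv2.cvtColor(im,cv2.COLOR_BGR2HSV);m=cv2.inRange(h,(105,120,40),(130,255,255))
    for t in(-.43,-.38,-.33): print(t,proj(i,np.r_[C+ex*(.045+.11*np.sin(t))-ey*.054,.06+.11*np.cos(t)],True), proj(i,np.r_[C+ex*.045-ey*.054,.06],True))
    # roller still
    q=cv2.findNonZero(m[160:222,300:340])[:,0]+[300,160]
    P=np.array([onz(i,x,.083,True)[:2] for x in q.astype(float)])-C; print("roller x",np.median(P@ex))
E
```

```text
1.13 {'scene': array([335.8, 171.6]), 'side': array([244.3, 215.8])}
1.05 {'scene': array([334.5, 169.7]), 'side': array([247.7, 214.6])}
0.95 {'scene': array([332.8, 167.6]), 'side': array([252.2, 213.4])}
[ 0.50742013 -0.21756996  0.16301412] [np.float64(0.002650124428046977), np.float64(0.0026501244280470893)] stand -0.001684399477881658 -0.05886280111509245 phi -0.42549896294865963 angle 1.1254989629486596
-0.43 [251.06794403 146.50810224] [198.53117415 130.64704368]
-0.38 [240.42612071 147.12606411] [198.53117415 130.64704368]
-0.33 [229.34534233 147.7248287 ] [198.53117415 130.64704368]
roller x -0.05317259933957161
```

```bash
python3 - <<'E'
import cv2,numpy as np
def j(p,w,lo,hi):
    im=cv2.imread(p);h=cv2.cvtColor(im,cv2.COLOR_BGR2HSV); m=cv2.inRange(h,lo,hi); x0,y0,x1,y1=w; q=cv2.findNonZero(m[y0:y1,x0:x1])[:,0]+[x0,y0]; print(p,len(q),q.mean(0).round(2),q.min(0),q.max(0))
o=((5,150,120),(16,255,255)); b=((105,120,40),(130,255,255))
for k in("11","15"):
    j(f"pics/side{k}.png",(215,234,240,265),*o); j(f"pics/scene{k}.png",(300,195,325,225),*o)
    j(f"pics/side{k}.png",(215,215,235,245),*b); j(f"pics/scene{k}.png",(315,200,345,216),*b)
from plant import telemetry,ctrl
o=telemetry.get_obs();print(o["clock"],o["force"],o["opening"],o["tool_pos"])
print(ctrl.close_job())
E
```

```text
pics/side11.png 57 [227.14 243.61] [223 235] [229 255]
pics/scene11.png 25 [311.64 209.24] [310 201] [313 218]
pics/side11.png 113 [225.03 229.67] [220 223] [230 237]
pics/scene11.png 130 [328.65 206.05] [321 202] [337 211]
pics/side15.png 64 [227.08 244.2 ] [223 235] [229 255]
pics/scene15.png 23 [311.65 208.52] [310 201] [313 217]
pics/side15.png 113 [225.03 229.67] [220 223] [230 237]
pics/scene15.png 132 [328.65 206.04] [321 202] [337 211]
20.5667 [ 8.49074454 -4.78074071 15.19505657] 0.01278101323983773 [ 0.52135028 -0.15829222  0.10938381]
the job is handed in; nothing more can be done
None
```

I pressed the blue roller into both clips and let it go. I then gripped the crossbar, swung the sprung arm forward to its stop, and handed the job in while holding it there, at about 20.6 s.

**Last checks:**
- **Roller:** it measured at (-54.9, -0.4) mm in the stand frame, with the target at (-55, 0), and within about 0.4° of square. I did not measure its height or level separately. The shaft reached the slot floor at 32 N, and it shows under both jaws.
- **Jaws:** both are back at their starting shut pixels, to within about 1 px. The roller did not move in the fixed views while the arm swung.
- **Arm:** the angle triangulates to about 1.125 rad. The last push moved it only 0.5 mm as the force rose. The fingers hold the bar at 12.8 mm opening.
- **Bystanders:** I touched none that I know of, but I did not re-measure their positions at the end.

**What disagreed:**
- **Fingertips:** they really end about 34.6 mm short of the reported TCP. The first grasp therefore closed just above the roller without disturbing it, and I corrected for this afterwards.
- **Roller position:** one oblique wrist-camera reading at the end gave the roller at x = -53.2 mm. The fixed views showed no movement, so I put that reading down to the viewing angle.

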